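# Close up a pinwheel layer of tray bundles on the pallet slab

### The job

Finish the pinwheel layer of tray bundles on the grey pallet slab: slide the lengthways bundle into the far right place and the crosswise bundle into the near right place, and close the whole layer up square and snug against both guides, with no gaps left between neighbouring bundles or at the guides (the two bundles already laid still stand short of the left guide, whose exact setting has to be felt). The guides are only friction-clamped, so press gently enough that neither of them shifts, and keep the bundles flat, and leave everything else on the table where it is.

Things in the scene. Friction and masses are not known exactly. Their poses are not given: they have to be found in the camera images.
- slab: Fixed, level transfer plate, top at z = 0.020. Origin at table height under the far left corner of the grey pallet slab, on the line of the far guide's inner face; x away from the robot, y left. Pallet slab: x -245 to 0, y -240 to 0 mm; flush steel apron beyond it to y = -610; whole plate x -285 to +65, no step at the seams.
- layer_start (a point): Point at (0, 0, 20) mm in the plate's frame, axes as the plate's. The left guide, an aluminium rail 22 mm thick and 31 mm high along the plate's x, is set with its inner (right) face at an unmeasured y of 0 to 18 mm from here: find it by feel through the bundles. It stays put up to about 12 N, slips beyond, and does not come back.
- layer_centre (a point): Centre of the 220 mm square pinwheel layer if the left guide's face were at y = 0: (-110, -110, 20) mm in the plate's frame. Then the bundle centres when done would be, in mm in that frame: laid_corner (-44, -66), laid_near (-154, -44), long_bundle (-66, -176), cross_bundle (-176, -154); add the guide's true y to each y. The middle is an empty 44 mm square hole.
- far_face (a point): Point on the inner face of the far guide, at the plate's y = 0, on the plate's top (20 mm above the table); axes as the plate's. The far guide is a straight aluminium rail, 22 mm thick and standing 31 mm above the plate; its inner face runs 400 mm along the plate's y, from y = 0 to y = -0.400, and faces the robot.
- far_guide (a joint): Slide of the far guide in m, 0 at the start, growing away from the robot. The guide is held by clamp friction only: it stands firm up to about 12 N, slips beyond that and does not come back.
- laid_corner: Strapped bundle of white trays, one rigid block 132 (its x) x 88 (y) x 50 mm high, 0.18 to 0.35 kg, too wide to grasp flat; origin: centre of underside. Laid in the corner, long way along the plate's y, touching the far guide or nearly, but 4 to 27 mm short of the left guide; slides when pushed.
- laid_near: Strapped bundle of white trays, one rigid block 132 (its x) x 88 (y) x 50 mm high, 0.18 to 0.35 kg, too wide to grasp flat; origin: centre of underside. Laid on the near left, long way along the plate's x, touching laid_corner or nearly, but 4 to 27 mm short of the left guide; slides when pushed.
- long_bundle: Strapped bundle of white trays, one rigid block 132 (its x) x 88 (y) x 50 mm high, 0.18 to 0.35 kg, too wide to grasp flat; origin: centre of underside. Waits on the apron, long way roughly along the plate's x, askew up to 0.25 rad, 8 to 50 mm off the far guide. Goes far right: far end on the far guide, left side on laid_corner's right end. A bundle drags with 1 to 4 N.
- cross_bundle: Strapped bundle of white trays, one rigid block 132 (its x) x 88 (y) x 50 mm high, 0.18 to 0.35 kg, too wide to grasp flat; origin: centre of underside. Waits farther right, long way roughly along the plate's y, askew up to 0.25 rad, its centre 16 to 30 mm nearer the robot than its final line. Goes near right: left end on laid_near, far side on long_bundle's near end.
- spool: Bystander: black ring, 60 mm across, 28 mm high, standing flat on the apron near the far right; origin at the centre of its underside.
- bottle: Bystander: small clear bottle, 48 mm across, 100 mm high, upright at the right end of the apron; origin at the centre of its underside.
- driver: Bystander: screwdriver lying on the table to the left of the plate.
- jar: Bystander: white jar, 60 mm across, 70 mm high, on the table left of the plate.
Mind the look-alikes: they are no part of the job. What is shaped like the laid_near but red or yellow is not meant.

How it is judged:
By the outcome, as a careful person would: the job done as asked, in the order asked, and still so for the second after the job is handed in, with the robot touching nothing.
It also fails if it takes over 70 s, if anything falls off the work surface, if the arm or the gripper's body presses on something with over 40 N, if the wrist force passes 120 N, or if a joint passes its speed limit or range.

### The arm

A 6-joint arm with a two-finger parallel gripper is mounted at the origin on the work surface. World frame = base frame: x ahead of the robot, y to its left, z up, the work surface at z = 0. Lengths are in m, angles in degrees, forces in N, time in s.
With the tool pointing down it reaches from about 0.275 to 1 m from the base axis. Payload 8.4 kg.
Tool frame: the origin (TCP) lies at the very end of the fingers, on their centre line; the grasp point (between the pads) lies grip_depth behind it (grip_depth is the distance from the TCP to the grasp point, in m); z points along the fingers, y is the line along which they close (so a half turn about z gives the same grasp; the last joint's range is limited). The gripper opens to 85 mm and grips with 20 to 120 N. Pads are 22 mm wide; open, the fingers measure 114 mm over their backs; the gripper's body (76 mm by 85 mm) begins 54 mm behind the grasp point. The pads swing forward as they close: fully open they stand 13 mm farther back than shut.
Start: joints at [-74.622, 20.225, 93.587, -0, 66.188, -0.138], TCP at [0.167, -0.602, 0.231] pointing down, gripper open.
Joint ranges: [-150.9, 150.9], [-52.94, 120.26], [3.33, 152.33], [-74.26, 254.26], [0, 154.13], [-172.89, 172.89]. Speed limits (degrees/s): [127.2, 127.2, 159.86, 180, 180, 180].

### API

Orientations are given as a 3x3 rotation matrix whose columns are the frame's x, y, z axes.
In Python, from plant import get_state, grab_frame, camera_model, close_job, grip_depth gives the robot as it stands.
- The arm moves only by the shell command python3 -m pendant 'ROWS' [OPENING] [FORCE]. ROWS is a JSON object whose one key "moves" holds a list of rows, each a list of 2 entries, a list of its own where there are three numbers: the shift along the tool's x, y, z in cm, then the turn, a rotation vector about the tool's x, y, z in rad. In form: {"moves": [[[dx, dy, dz], [ax, ay, az]], ...]}. A call has 1 to 10 rows; each row is the pose to reach, as a shift and turn from the pose commanded when the call began, along the tool's axes at that moment; what a row does not reach only later rows make up. A row lasts 1/10 s, in which the tool goes at most 50 mm and 8.59 degrees, less where a joint would pass 70% of its speed; a pose out of reach is approached as far as the arm can. A call with a gripper value outside its range is refused whole. OPENING is the closure, from -1 (fully open) to 1 (shut), set as the call begins (- or left out, the last holds). The fingers move at their own pace and stop on an object; FORCE is the grip in N (left out, the last holds). Time passes only in rows, so rows that repeat a pose let the fingers close. It gives the time, the measured TCP pose, the force, the opening and the grip force at its end, in the units of the state.
- get_state(): the state, without advancing time (a new reading comes with each control period).
- grab_frame(name): name is "scene" or "top"; returns (picture, depth): 420x560x3 uint8, red, green, blue; 420x560 float32, m along the optical axis (not along the pixel's ray), 0 where there is no reading.
- camera_model(name): a dict with "fx", "fy", "cx", "cy" (pixels), "extrinsics" (4x4, takes a point from camera to world coordinates). Camera axes: x right, y up, looking along -z (the intrinsics and any distortion apply to the point x, -y, -z); pixel columns grow to the right and rows downward; lengths in m; the calibration is good to about 2 mm. A picture is of the moment at which its call begins. camera_model takes no time and is no camera call.
- close_job(): hands the job in; it is judged then, once.
The state is a dict: "time": time; "joint_positions": joint angles; "joint_vel": joint speeds; "joint_efforts": joint torques, N m; "tcp_pos": TCP position; "tcp_rot": TCP orientation; "force": force on the tool from outside, world axes, zero at the start; "ft_torque": the same for the moment, N m; "finger_gap": finger opening in m; "finger_force": force on a finger pad.
Only numpy, scipy, OpenCV 4.12 (cv2) and the standard library are available. Lean on these libraries where they do the work, as an engineer would, in place of code of your own. Each camera call takes 0.05 s, during which the arm holds its last target. There are 200 camera calls.

## Working session

There is one attempt and no reset: what is moved stays moved. The work goes in short steps, Python scripts to look and compute and a shell command to move; the robot and the scene stay as the last step left them, time stands still between calls to the robot, and variables do not carry over. Pictures are saved under pics/ and viewed, at most 10 in all, crops included, and the job is handed in when it is done.

```bash
mkdir -p pics; ls
python3 - <<'E'
from plant import *
import cv2,numpy as np
s=get_state();print({k:np.round(v,3).tolist() for k,v in s.items()},grip_depth)
for n in("scene","top"):
    p,d=grab_frame(n);cv2.imwrite(f"pics/{n}0.png",p[:,:,::-1]);np.savez(f"{n}0.npz",p=p,d=d)
    m=camera_model(n);print(n,m)
E
```

```text
pics
{'time': 0.0, 'joint_positions': [-74.622, 20.265, 93.628, -0.0, 66.189, -0.138], 'joint_vel': [0.084, -0.03, -0.04, 0.009, 0.053, 0.058], 'joint_efforts': [0.001, -60.525, -34.206, -0.0, 0.009, 0.0], 'tcp_pos': [0.167, -0.602, 0.231], 'tcp_rot': [[0.964, 0.268, -0.0], [0.268, -0.964, 0.001], [-0.0, -0.001, -1.0]], 'force': [-0.214, -0.229, 0.41], 'ft_torque': [0.008, -0.027, -0.017], 'finger_force': 0.0, 'finger_gap': 0.086} 0.0187
scene {'fx': 506.0936213606722, 'fy': 506.0936213606722, 'cx': 278.26875307358154, 'cy': 206.6290631133049, 'extrinsics': array([[ 0.13525228, -0.63561067,  0.76006966,  1.49891097],
       [ 0.99080469,  0.0839843 , -0.1060788 , -0.08428632],
       [ 0.00359089,  0.76742798,  0.6411251 ,  0.91219869],
       [ 0.        ,  0.        ,  0.        ,  1.        ]])}
top {'fx': 541.7439031787828, 'fy': 541.7439031787828, 'cx': 279.74943384121985, 'cy': 215.21151949747644, 'extrinsics': array([[ 0.0189308 ,  0.99426895, -0.10521824,  0.364903  ],
       [-0.99978834,  0.01797709, -0.01000519,  0.03783652],
       [-0.00805634,  0.10538538,  0.99439882,  1.24300402],
       [ 0.        ,  0.        ,  0.        ,  1.        ]])}
```

View pics/top0.png

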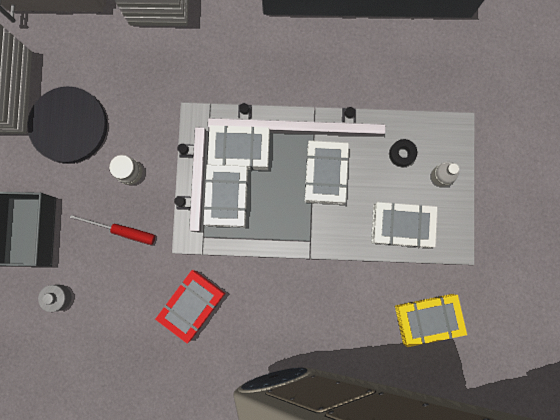

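View pics/scene0.png

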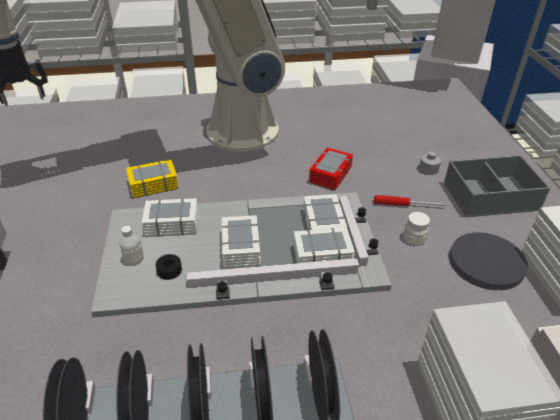

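The top view shows the four white bundles: laid_corner (240,146), laid_near (227,195), long_bundle (327,172) and cross_bundle (405,225). The far guide runs from (208,125) to (385,130) and the left guide is at x≈197. The look-alikes are the red bundle (191,306) and the yellow one (432,320), both off the plate. The spool is at (403,153) and the bottle at (447,175). In the scene view the white pair to slide is at (240,240) and (170,215).

```bash
cat > h.py <<'E'
from plant import *
import cv2,numpy as np
def cloud(n,d):
    m=camera_model(n);v,u=np.mgrid[:420,:560]
    P=np.stack([(u-m['cx'])/m['fx']*d,-(v-m['cy'])/m['fy']*d,-d],-1)
    E=m['extrinsics'];W=P@E[:3,:3].T+E[:3,3];W[d<=0]=np.nan
    return W
def ray(n,uv,z):
    m=camera_model(n);E=m['extrinsics'];uv=np.asarray(uv,float).reshape(-1,2)
    r=np.c_[(uv[:,0]-m['cx'])/m['fx'],-(uv[:,1]-m['cy'])/m['fy'],-np.ones(len(uv))]@E[:3,:3].T
    return (E[:3,3]+r*((z-E[2,3])/r[:,2])[:,None])[:,:2]
def rects(n,p,d,lo,hi,z,amin,roi=None,bright=None):
    W=cloud(n,d);h=W[...,2];m=(h>lo)&(h<hi)
    if bright: m&=p.min(2)>bright
    m=m.astype(np.uint8)
    if roi: k=np.zeros_like(m);a,b,c,e=roi;k[b:e,a:c]=m[b:e,a:c];m=k
    out=[]
    for c in cv2.findContours(m,cv2.RETR_EXTERNAL,cv2.CHAIN_APPROX_NONE)[0]:
        if cv2.contourArea(c)<amin: continue
        g=ray(n,c[:,0],z);r=cv2.minAreaRect((g*1000).astype(np.float32))
        uv=c[:,0].mean(0)
        out.append((np.round(uv),np.round(r[0],1),np.round(r[1],1),round(r[2],2),np.round(np.nanmedian(h[cv2.drawContours(np.zeros_like(m),[c],-1,1,-1)>0]),4)))
    return out
E
python3 - <<'E'
from h import *
for n,roi in(("top",(165,95,480,270)),("scene",(90,180,390,310))):
    f=np.load(n+"0.npz");p,d=f['p'],f['d']
    print(n,"bundles");[print(*r) for r in rects(n,p,d,.06,.08,.07,150,roi)]
    print("guides");[print(*r) for r in rects(n,p,d,.043,.057,.051,60,roi)]
f=np.load("top0.npz");[print("plate",*r) for r in rects("top",f['p'],f['d'],.010,.3,.02,3000,(165,95,480,270))]
W=cloud("top",f['d']);print(W[235,340],W[240,280],W[280,300])
E
```

```text
top bundles
[405. 224.] [ 474.1 -222.1] [133.6  89.5] 86.58 0.0699
[326. 171.] [587.3 -50.9] [ 88.8 133.5] 87.57 0.0701
[232. 173.] [575.1 147.6] [134.4 221.4] 88.55 0.0702
guides
[179. 201.] [517.6 274.3] [20.2 22.4] 1.03 0.0519
[182. 148.] [637.7 272.2] [20.6 22.6] 0.98 0.0515
[404. 152.] [ 638.8 -224.7] [58.4 58. ] 44.86 0.0469
[197. 179.] [570.  236.5] [ 23.  234.9] 88.86 0.0505
[296. 126.] [692.6  17.6] [397.1  25.1] 88.87 0.0503
[349. 112.] [ 728.  -103.1] [23.2 20.3] 0.36 0.0511
[244. 108.] [733.3 136.4] [23.3 20.4] 1.44 0.0511
scene bundles
[240. 237.] [595.4 -51.7] [ 88.2 143.4] 87.62 0.0709
[169. 212.] [ 481.8 -223.3] [133.7 103.3] 86.67 0.0705
[322. 232.] [582.3 146.7] [134.4 234.8] 87.8 0.071
guides
[222. 286.] [ 735.3 -102.7] [20.  30.2] 87.45 0.0515
[327. 276.] [738.5 135.9] [20.5 27.9] 78.35 0.0519
[242. 258.] [657.4 -55.3] [85.1 19.7] 82.43 0.0506
[273. 269.] [692.   17.6] [398.   49.6] 88.81 0.051
[168. 263.] [ 648.6 -225.5] [63.2 55.7] 0.7 0.0475
[133. 255.] [ 610.9 -308.8] [27.1 47.8] 14.46 0.0495
[170. 226.] [ 519.6 -225.4] [133.4  18.9] 82.46 0.0509
[353. 228.] [577.4 234.8] [ 24.6 244.2] 88.98 0.0514
[142. 182.] [ 325.1 -308.4] [76.2 27.8] 82.5 0.0492
plate [310. 195.] [574.1 -48.7] [680.1 353.9] 88.86 0.0212
[ 0.45180679 -0.08681022  0.02015115] [0.43900674 0.04865476 0.00337057] [ 0.34885899  0.00135499 -0.00196609]
```

Candidates for the two waiting bundles: white (327,172), white (405,225), red (191,306) and yellow (432,320). By the description I choose the white ones on the plate: long_bundle (327,172), lengthways, and cross_bundle (405,225), crosswise.

```bash
cat >> h.py <<'E'
O=np.array([.6852,.2178]);PSI=np.radians(-1.14)
xa=np.array([np.cos(PSI),np.sin(PSI)]);ya=np.array([-xa[1],xa[0]])
def w2p(w): r=np.asarray(w)-O;return np.array([r@xa,r@ya])*1000
def p2w(x,y): return O+(x*xa+y*ya)/1000
def go(x,y,z,yaw):
    """shift (cm) and turn about tool z for plate target mm, tool x heading yaw deg in plate frame"""
    s=get_state();R=s['tcp_rot'];t=np.r_[p2w(x,y),z/1000]
    d=R.T@(t-s['tcp_pos'])*100;h=np.arctan2(R[1,0],R[0,0])
    a=-(np.radians(yaw)+PSI-h);a=(a+np.pi)%(2*np.pi)-np.pi
    print("shift",np.round(d,2),"turn",round(a,4),"tilt",np.round(R[2],4))
def st():
    s=get_state();p=w2p(s['tcp_pos'][:2]);f=np.array(s['force']);R=s['tcp_rot']
    print(f"t{s['time']:.1f} P {p[0]:.1f} {p[1]:.1f} z{s['tcp_pos'][2]*1000:.1f} F {f[:2]@xa:.1f} {f[:2]@ya:.1f} {f[2]:.1f} yaw {np.degrees(np.arctan2(R[1,0],R[0,0])-PSI):.2f} gap {s['finger_gap']*1000:.0f}")
    return f[:2]@xa,f[:2]@ya
E
cat > chk.py <<'E'
# usage: chk.py FX FY : print plate-frame state, fail when reaction exceeds a limit
import sys
from h import st
fx,fy=st();sys.exit(int(-fx>float(sys.argv[1]) or -fy>float(sys.argv[2])))
E
python3 - <<'E'
from h import *
for w in((.5873,-.0509),(.4741,-.2221),(.5751,.1476),(.5700,.2365),(.6388,-.2247)):print(w2p(w).round(1))
p=np.load("top0.npz")['p'];cv2.imwrite("pics/crop.png",cv2.resize(p[95:270,175:455],None,fx=2.8,fy=2.8,interpolation=2)[:,:,::-1])
st();go(-93,-350,120,90)
E
```

```text
[ -92.5 -270.6]
[-202.3 -444. ]
[-108.7  -72.4]
[-115.5   16.4]
[ -37.6 -443.3]
t0.1 P -501.7 -829.8 z230.6 F -0.5 -0.0 -0.4 yaw 16.65 gap 85
shift [ 52.91 -34.24  11.11] turn -1.2801 tilt [ 0.     -0.0013 -1.    ]
```

View pics/crop.png

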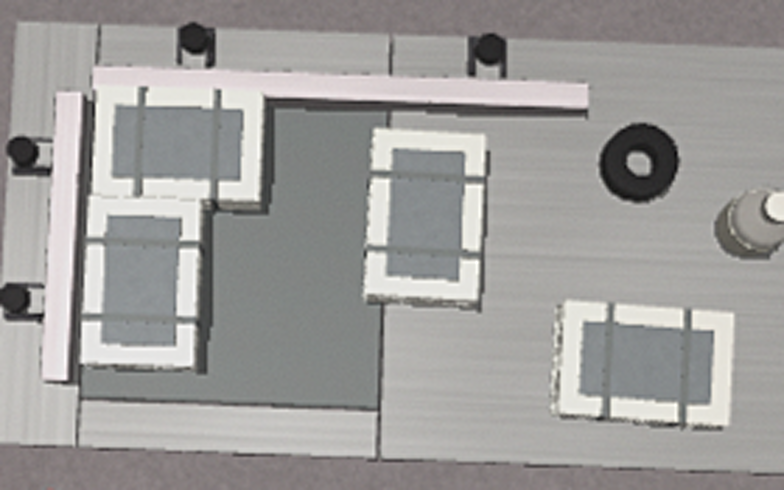

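The crop confirms four white bundles. The lengthways one at crop (427,215) and the crosswise one at (643,362) are the ones to slide, and the bystanders stay clear of the path. I'll swing in high to the right of long_bundle with the fingers half open.

```bash
python3 -m pendant '{"moves": [[[52.9,-34.2,7],[0,0,-1.28]],[[52.9,-34.2,7],[0,0,-1.28]],[[52.9,-34.2,7],[0,0,-1.28]],[[52.9,-34.2,7],[0,0,-1.28]],[[52.9,-34.2,7],[0,0,-1.28]],[[52.9,-34.2,7],[0,0,-1.28]],[[52.9,-34.2,7],[0,0,-1.28]],[[52.9,-34.2,7],[0,0,-1.28]],[[52.9,-34.2,7],[0,0,-1.28]],[[52.9,-34.2,7],[0,0,-1.28]]]}' -0.2 20
python3 -m pendant '{"moves": [[[0,0,0],[0,0,0]],[[0,0,0],[0,0,0]]]}'
python3 - <<'E'
from h import *
st();go(-93,-350,26,90)
E
```

```text
time: 1.1
tcp_pos: [0.4981, -0.2288, 0.1758]
tcp_rot: [[0.017, 1.0, -0.0], [1.0, -0.017, -0.0], [-0.0, -0.0, -1.0]]
force: [0.0, -0.0, 1.2]
finger_gap: 0.051
finger_force: 0.0
time: 1.3
tcp_pos: [0.4973, -0.2295, 0.1756]
tcp_rot: [[0.017, 1.0, -0.001], [1.0, -0.017, 0.0], [0.0, -0.001, -1.0]]
force: [0.2, -0.3, 0.8]
finger_gap: 0.0514
finger_force: 0.0
t1.3 P -178.9 -451.0 z175.6 F 0.2 -0.3 0.8 yaw 90.15 gap 51
shift [10.07  8.64 14.95] turn 0.0027 tilt [ 2.0e-04 -1.1e-03 -1.0e+00]
```

```bash
python3 -m pendant '{"moves": [[[5,4.3,0],[0,0,0]],[[10,8.6,4],[0,0,0]],[[10,8.6,8],[0,0,0]],[[10,8.6,12],[0,0,0]],[[10,8.6,14.9],[0,0,0]],[[10,8.6,14.9],[0,0,0]],[[10,8.6,14.9],[0,0,0]]]}'
python3 - <<'E'
from h import *
st()
p,d=grab_frame("top");cv2.imwrite("pics/t1.png",p[95:270,175:455,::-1].repeat(2,0).repeat(2,1))
[print(w2p(r[1]/1000).round(1),*r) for r in rects("top",p,d,.06,.08,.07,150,(165,95,480,270))]
E
```

```text
time: 2.0
tcp_pos: [0.5844, -0.1336, 0.0274]
tcp_rot: [[0.022, 1.0, -0.001], [1.0, -0.022, 0.0], [0.0, -0.001, -1.0]]
force: [-0.5, 0.1, 0.5]
finger_gap: 0.0515
finger_force: 0.0
t2.0 P -93.8 -353.3 z27.4 F -0.5 0.0 0.5 yaw 89.91 gap 51
[ -92.3 -269.9] [325. 171.] [587.5 -50.2] [ 87.8 133.3] 87.17 0.0701
[-108.8  -72.4] [232. 172.] [575.  147.6] [134.6 221.4] 88.75 0.0702
```

View pics/t1.png

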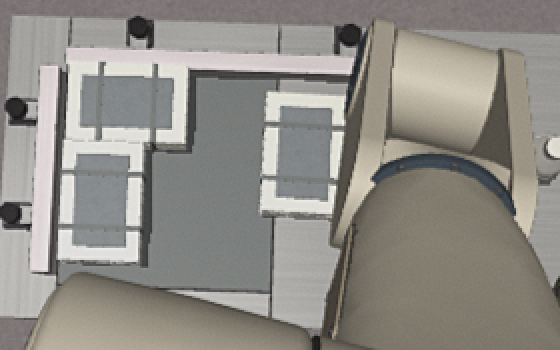

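The arm hides part of the view. The tool is to the right of long_bundle at crop (330,150) and clear of everything. Next I push left to just short of laid_corner.

```bash
python3 -m pendant '{"moves": [[[1.5,0,0],[0,0,0]],[[2.3,0,0],[0,0,0]],[[3,0,0],[0,0,0]],[[4,0,0],[0,0,0]],[[5,0,0],[0,0,0]]]}' >/dev/null; python3 chk.py 9 9 && python3 -m pendant '{"moves": [[[1,0,0],[0,0,0]],[[2,0,0],[0,0,0]],[[3,0,0],[0,0,0]],[[4,0,0],[0,0,0]],[[4.8,0,0],[0,0,0]],[[5,0,0],[0,0,0]]]}' >/dev/null; python3 chk.py 9 9
python3 - <<'E'
from h import *
p,d=grab_frame("top")
[print(w2p(r[1]/1000).round(1),*r) for r in rects("top",p,d,.06,.08,.07,150,(165,95,480,270))]
E
```

```text
t2.5 P -92.1 -301.9 z28.3 F 1.5 -6.1 4.0 yaw 90.02 gap 51
t3.1 P -92.4 -251.4 z28.0 F -1.0 -6.6 6.3 yaw 90.07 gap 51
[-202.5 -448.2] [409. 223.] [ 473.8 -226.3] [125.3  89.5] 86.58 0.0699
[ -93.7 -168.6] [279. 171.] [588.2  51.1] [ 34.8 132.5] 88.91 0.07
[-108.8  -72.4] [232. 172.] [575.  147.6] [134.6 221. ] 88.94 0.0703
```

```bash
python3 -m pendant '{"moves": [[[-1.5,0,0],[0,0,0]],[[-2,0,-4],[0,0,0]],[[-2,0,-8],[0,0,0.15]],[[-1,-3,-8],[0,0,0.3]],[[0,-7,-8],[0,0,0.45]],[[2,-11,-8],[0,0,0.6]],[[5.5,-11,-8],[0,0,0.75]],[[5.5,-11,-8],[0,0,0.9]],[[5.5,-11,-8],[0,0,1.05]],[[5.5,-11,-8],[0,0,1.2]]]}' >/dev/null;
python3 -m pendant '{"moves": [[[0,0,0],[0,0,0.14]],[[0,0,0],[0,0,0.28]],[[0,0,0],[0,0,0.37]],[[0,0,0],[0,0,0.37]]]}'>/dev/null
python3 - <<'E'
from h import *
st()
p,d=grab_frame("top")
[print(w2p(r[1]/1000).round(1),*r) for r in rects("top",p,d,.06,.08,.07,150,(165,95,480,270))]
go(-200,-196,27,0)
E
```

```text
t4.6 P -203.5 -197.4 z106.9 F 0.2 -0.9 0.4 yaw 0.09 gap 51
[-202.3 -443.8] [405. 224.] [ 474.1 -221.9] [134.   89.5] 86.58 0.0698
[ -56.1 -194.9] [292. 154.] [625.2  24.1] [58.3 86.1] 0.97 0.0701
[-108.9  -72.3] [232. 172.] [574.9 147.7] [134.5 221.5] 88.78 0.0703
shift [ 0.35 -0.13  7.99] turn 0.0048 tilt [-6.e-04 -1.e-04 -1.e+00]
```

```bash
python3 -m pendant '{"moves": [[[0.3,-0.1,4],[0,0,0]],[[0.3,-0.1,7.5],[0,0,0]],[[0.3,-0.1,8],[0,0,0]],[[1.3,-0.1,8],[0,0,0]],[[2.3,-0.1,8],[0,0,0]],[[3,-0.1,8],[0,0,0]],[[3.6,-0.1,8],[0,0,0]],[[4.2,-0.1,8],[0,0,0]],[[4.6,-0.1,8],[0,0,0]],[[4.8,-0.1,8],[0,0,0]]]}' >/dev/null; python3 chk.py 8 8 && python3 -m pendant '{"moves": [[[0.2,0,0],[0,0,0]],[[0.4,0,0],[0,0,0]]]}' >/dev/null; python3 chk.py 8 8 && python3 -m pendant '{"moves": [[[0.15,0,0],[0,0,0]],[[0.2,0,0],[0,0,0]]]}' >/dev/null;  python3 chk.py 8 8 && python3 -m pendant '{"moves": [[[0.1,0,0],[0,0,0]]]}' >/dev/null;  python3 chk.py 8 8
```

```text
t5.7 P -157.4 -196.0 z27.7 F -14.1 0.2 17.2 yaw 0.17 gap 51
t5.7 P -157.4 -196.0 z27.7 F -14.1 0.2 17.2 yaw 0.17 gap 51
t5.7 P -157.4 -196.0 z27.7 F -14.1 0.2 17.2 yaw 0.17 gap 51
t5.7 P -157.4 -196.0 z27.7 F -14.1 0.2 17.2 yaw 0.17 gap 51
```

Run:
```python
from h import *
st()
p,d=grab_frame("top")
[print(w2p(r[1]/1000).round(1),*r) for r in rects("top",p,d,.06,.085,.07,150,(165,95,480,270))]
p,d=grab_frame("scene");cv2.imwrite("pics/s1.png",cv2.resize(p[160:310,90:390],None,fx=2.6,fy=2.6)[:,:,::-1])
st();print(get_state()['force'],get_state()['ft_torque'])
```

```text
t5.7 P -157.4 -196.0 z27.7 F -14.1 0.2 17.2 yaw 0.17 gap 51
[-202.3 -444. ] [405. 224.] [ 474.1 -222.1] [133.6  89.5] 86.58 0.0699
[ -28.  -194.9] [293. 142.] [653.3  23.5] [24.8 88.4] 0.97 0.07
[-108.8  -71.7] [232. 171.] [575.  148.3] [132.8 223. ] 87.73 0.0702
t5.8 P -156.9 -196.0 z27.7 F -10.2 -0.1 12.7 yaw 0.17 gap 51
[-10.2308101    0.06767323  12.67086028] [-0.04837473  1.29098983  0.03508086]
```

View pics/s1.png

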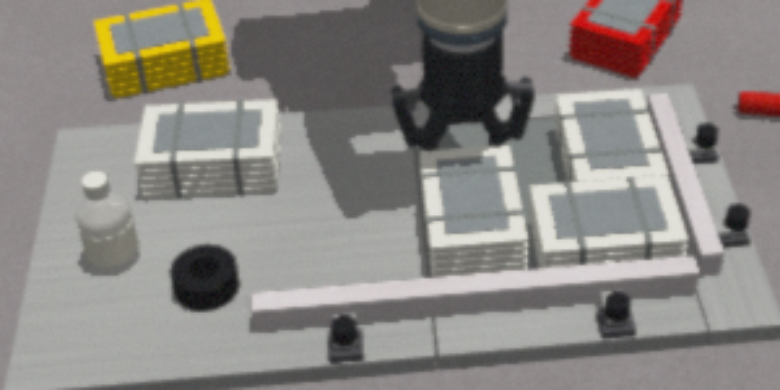

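The scene view shows long_bundle flat, with its far end still about 15 mm off the far guide at crop (475,265). The fingers are behind it at (465,125). The 17 N vertical force suggests the upper finger links are riding on the bundle's top edge. I'll back off, raise the tool and push again.

```bash
python3 -m pendant '{"moves": [[[-0.8,0,0],[0,0,0]],[[-0.8,0,-1.2],[0,0,0]],[[-0.8,0,-1.2],[0,0,0]]]}' >/dev/null; python3 chk.py 8 8 ; python3 -m pendant '{"moves": [[[0.4,0,-1.2],[0,0,0]],[[0.8,0,-1.2],[0,0,0]]]}' >/dev/null; python3 chk.py 8 8 ;python3 -m pendant '{"moves": [[[0.3,0,0],[0,0,0]]]}' >/dev/null; python3 chk.py 8 8
```

```text
t6.0 P -161.6 -195.9 z40.9 F 0.2 -0.2 1.1 yaw 0.17 gap 51
t6.2 P -153.9 -195.9 z52.8 F -4.5 0.1 4.8 yaw 0.17 gap 51
t6.3 P -152.1 -195.9 z51.5 F -5.8 0.2 4.6 yaw 0.16 gap 51
```

```bash
python3 -m pendant '{"moves": [[[-0.6,0,0.3],[0,0,0]],[[-0.6,0,1.2],[0,0,0]],[[-0.6,0,1.2],[0,0,0]],[[-0.6,0,1.2],[0,0,0]]]}' >/dev/null; python3 chk.py 8 8 ; python3 -m pendant '{"moves": [[[0.3,0,0],[0,0,0]],[[0.5,0,0],[0,0,0]]]}' >/dev/null; python3 chk.py 8 8 ;python3 -m pendant '{"moves": [[[0.2,0,0],[0,0,0]]]}' >/dev/null; python3 chk.py 8 8;python3 -m pendant '{"moves": [[[0.2,0,0],[0,0,0]]]}' >/dev/null; python3 chk.py 8 8
```

```text
t6.8 P -158.4 -196.0 z38.4 F 0.5 0.4 -1.0 yaw 0.17 gap 51
t7.0 P -152.5 -195.9 z39.2 F 1.0 -0.5 0.2 yaw 0.16 gap 51
t7.0 P -151.3 -195.9 z39.1 F -5.5 0.9 4.7 yaw 0.17 gap 51
t7.2 P -150.0 -196.0 z39.0 F -4.8 0.9 3.9 yaw 0.16 gap 51
```

```bash
for i in 1; do :; done; python3 -m pendant '{"moves": [[[0.15,0,0],[0,0,0]],[[0.3,0,0],[0,0,0]]]}' >/dev/null; python3 chk.py 8 8 && python3 -m pendant '{"moves": [[[0.15,0,0],[0,0,0]]]}' >/dev/null; python3 chk.py 8 8 && python3 -m pendant '{"moves": [[[0.1,0,0],[0,0,0]]]}' >/dev/null; python3 chk.py 8 8 && python3 -m pendant '{"moves": [[[0.1,0,0],[0,0,0]]]}' >/dev/null; python3 chk.py 8 8 && python3 -m pendant '{"moves": [[[0.1,0,0],[0,0,0]]]}' >/dev/null; python3 chk.py 8 8 && python3 -m pendant '{"moves": [[[0.1,0,0],[0,0,0]]]}' >/dev/null; python3 chk.py 8 8
```

```text
t7.3 P -146.4 -195.9 z39.0 F -1.8 -0.9 0.4 yaw 0.17 gap 52
t7.5 P -144.3 -195.9 z39.0 F -0.9 0.1 -1.6 yaw 0.17 gap 51
t7.5 P -143.1 -195.9 z39.0 F -2.0 0.2 -1.6 yaw 0.17 gap 51
t7.7 P -142.4 -195.9 z39.0 F -3.4 -0.2 1.0 yaw 0.16 gap 51
t7.8 P -141.7 -195.9 z39.0 F -1.7 0.1 -0.4 yaw 0.16 gap 51
t7.8 P -140.4 -195.9 z39.0 F -1.4 0.1 -0.2 yaw 0.16 gap 51
```

```bash
cat > look.py <<'E'
from h import *
p,d=grab_frame("top");W=cloud("top",d)
[print("B",w2p(r[1]/1000).round(1),r[0],r[2],round(r[3]+1.14,2),r[4]) for r in rects("top",p,d,.06,.085,.07,150,(165,95,480,270))]
[print("G",w2p(r[1]/1000).round(1),r[0],r[2],round(r[3]+1.14,2)) for r in rects("top",p,d,.043,.057,.051,150,(165,95,480,270))]
st()
E
python3 look.py
```

```text
B [-202.3 -443.9] [405. 224.] [133.8  89.5] 87.72 0.0699
B [  -7.7 -195.3] [293. 133.] [20.4 86.3] 2.11 0.0698
B [-108.8  -71.4] [231. 171.] [132.2 223. ] 88.87 0.0704
G [ -38.1 -442.8] [403. 152.] [55.8 59.3] 90.99
G [-115.6   16.2] [197. 179.] [ 23.4 235. ] 90.0
G [  11.7 -200. ] [296. 125.] [397.1  24.4] 90.01
t7.9 P -140.2 -195.9 z39.1 F -1.2 -0.1 -0.8 yaw 0.17 gap 51
```

```bash
python3 -m pendant '{"moves": [[[0.05,0,0],[0,0,0]]]}' >/dev/null; python3 chk.py 6 8 && python3 -m pendant '{"moves": [[[0.05,0,0],[0,0,0]]]}' >/dev/null; python3 chk.py 6 8 && python3 -m pendant '{"moves": [[[0.05,0,0],[0,0,0]]]}' >/dev/null; python3 chk.py 6 8 && python3 -m pendant '{"moves": [[[0.05,0,0],[0,0,0]]]}' >/dev/null; python3 chk.py 6 8 && python3 -m pendant '{"moves": [[[0.05,0,0],[0,0,0]]]}' >/dev/null; python3 chk.py 6 8 ; python3 look.py
```

```text
t8.0 P -140.2 -195.9 z39.1 F -4.1 0.8 2.1 yaw 0.16 gap 51
t8.1 P -140.2 -195.9 z39.1 F -6.8 0.1 5.1 yaw 0.16 gap 51
t8.1 P -140.2 -195.9 z39.1 F -6.8 0.1 5.1 yaw 0.16 gap 51
t8.1 P -140.2 -195.9 z39.1 F -6.8 0.1 5.1 yaw 0.16 gap 51
t8.1 P -140.2 -195.9 z39.1 F -6.8 0.1 5.1 yaw 0.16 gap 51
B [-202.3 -443.9] [405. 224.] [133.9  89.5] 87.72 0.07
B [  -6.6 -195.3] [293. 132.] [18.1 86.3] 2.11 0.0696
B [-108.7  -71.4] [231. 171.] [132.1 222.9] 88.87 0.0702
G [ -37.1 -441.7] [403. 152.] [58.1 57.2] 91.0
G [-115.6   16.1] [197. 179.] [ 23.5 235. ] 90.0
G [  11.8 -200. ] [296. 125.] [397.1  24.2] 90.01
t8.2 P -140.1 -195.9 z39.1 F -3.9 0.7 1.5 yaw 0.17 gap 51
```

```bash
python3 -m pendant '{"moves": [[[0.05,0,0],[0,0,0]]]}' >/dev/null; python3 chk.py 7.5 8 && python3 -m pendant '{"moves": [[[0.05,0,0],[0,0,0]]]}' >/dev/null; python3 chk.py 7.5 8 && python3 -m pendant '{"moves": [[[0.05,0,0],[0,0,0]]]}' >/dev/null; python3 chk.py 7.5 8 ; python3 look.py
```

```text
t8.2 P -139.4 -195.9 z39.1 F -2.9 -0.4 0.8 yaw 0.17 gap 51
t8.3 P -139.3 -195.9 z39.0 F -7.6 0.8 5.5 yaw 0.16 gap 51
t8.3 P -139.3 -195.9 z39.0 F -7.6 0.8 5.5 yaw 0.16 gap 51
B [-202.3 -443.9] [405. 224.] [133.9  89.3] 87.72 0.0697
B [  -5.4 -195.1] [293. 132.] [15.8 86.4] 2.11 0.0696
B [-108.7  -71.4] [231. 171.] [132.1 222.7] 88.87 0.0702
G [ -38.2 -442.8] [403. 152.] [57.6 58.4] 65.11
G [-115.7   16.3] [197. 179.] [ 23.  235.1] 90.0
G [  11.2 -200. ] [295. 125.] [397.1  25.5] 90.01
t8.4 P -139.3 -195.9 z39.1 F -6.5 0.7 4.4 yaw 0.16 gap 51
```

```bash
python3 -m pendant '{"moves": [[[0.04,0,-0.03],[0,0,0]]]}' >/dev/null; python3 chk.py 8.5 8 && python3 -m pendant '{"moves": [[[0.04,0,-0.03],[0,0,0]]]}' >/dev/null; python3 chk.py 8.5 8 && python3 -m pendant '{"moves": [[[0.04,0,-0.03],[0,0,0]]]}' >/dev/null; python3 chk.py 8.5 8 && python3 -m pendant '{"moves": [[[0.04,0,-0.03],[0,0,0]]]}' >/dev/null; python3 chk.py 8.5 8 ; python3 look.py
```

```text
t8.5 P -139.3 -195.9 z39.1 F -6.4 1.0 0.2 yaw 0.16 gap 51
t8.6 P -139.3 -195.8 z39.2 F -6.9 1.3 0.7 yaw 0.15 gap 51
t8.7 P -139.2 -195.8 z39.3 F -8.1 1.7 -1.2 yaw 0.15 gap 51
t8.8 P -139.2 -195.8 z39.5 F -8.1 1.2 -0.9 yaw 0.15 gap 51
B [-202.3 -443.9] [405. 224.] [133.8  89.5] 87.72 0.0699
B [  -5.4 -195.1] [293. 131.] [15.8 86.4] 2.11 0.0695
B [-108.8  -71.3] [231. 170.] [132. 223.] 88.87 0.0703
G [ -37.5 -443. ] [404. 152.] [58.3 57.6] 27.06
G [-115.6   16.3] [197. 179.] [ 23.2 235.1] 90.06
G [  11.7 -200. ] [295. 125.] [397.1  24.5] 90.01
t8.8 P -139.2 -195.8 z39.5 F -8.9 1.6 -0.6 yaw 0.15 gap 51
```

```bash
python3 -m pendant '{"moves": [[[-1.2,0,0],[0,0,0]],[[-2,0,-3],[0,0,0]],[[-2,0,-7],[0,0,-0.14]],[[-2,4,-7],[0,0,-0.28]],[[-2,8.2,-7],[0,0,-0.42]],[[2,8.2,-7],[0,0,-0.56]],[[6,8.2,-7],[0,0,-0.7]],[[7.9,8.2,-7],[0,0,-0.84]],[[7.9,8.2,-7],[0,0,-0.98]],[[7.9,8.2,-7],[0,0,-1.12]]]}' >/dev/null;
python3 -m pendant '{"moves": [[[0,0,0],[0,0,-0.14]],[[0,0,0],[0,0,-0.28]],[[0,0,0],[0,0,-0.42]],[[0,0,0],[0,0,-0.45]],[[0,0,0],[0,0,-0.45]]]}'>/dev/null
python3 look.py; python3 -c "
from h import *
go(-60,-278,37,90)"
```

```text
B [-203.3 -472.5] [421. 224.] [76.9 89.1] 88.76 0.0697
B [ -64.7 -185.7] [288. 157.] [ 71.7 134.6] 88.29 0.0702
B [-108.9  -72.3] [232. 172.] [134.5 221.4] 90.01 0.0702
G [ -35.7 -458.5] [410. 151.] [57.3 25.7] 6.18
G [-115.6   16.2] [197. 179.] [ 23.4 235. ] 90.06
G [  12.4 -112.3] [256. 123.] [221.7  22.8] 90.0
t10.4 P -57.4 -277.7 z110.5 F 0.5 -0.5 0.3 yaw 90.06 gap 51
shift [-0.03 -0.27  7.35] turn 0.0011 tilt [-2.0e-04  1.5e-03 -1.0e+00]
```

```bash
python3 -m pendant '{"moves": [[[0,-0.27,4],[0,0,0]],[[0,-0.27,7.2],[0,0,0]],[[0,-0.27,7.3],[0,0,0]],[[1,-0.27,7.3],[0,0,0]],[[2,-0.27,7.3],[0,0,0]],[[2.5,-0.27,7.3],[0,0,0]],[[3,-0.27,7.3],[0,0,0]],[[3.4,-0.27,7.25],[0,0,0]]]}' >/dev/null; python3 chk.py 8 9 && python3 -m pendant '{"moves": [[[0.2,0,-0.02],[0,0,0]],[[0.4,0,-0.04],[0,0,0]]]}' >/dev/null; python3 chk.py 8 9 && python3 -m pendant '{"moves": [[[0.2,0,-0.02],[0,0,0]],[[0.4,0,-0.04],[0,0,0]]]}' >/dev/null;  python3 chk.py 8 9 && python3 -m pendant '{"moves": [[[0.15,0,-0.02],[0,0,0]]]}' >/dev/null;  python3 chk.py 8 9;python3 look.py
```

```text
t11.2 P -59.6 -243.4 z39.0 F 0.2 -3.7 1.8 yaw 90.15 gap 51
t11.4 P -60.0 -239.8 z38.8 F 0.9 -4.7 3.0 yaw 90.13 gap 51
t11.6 P -60.3 -236.0 z38.8 F 0.4 -4.8 1.5 yaw 90.10 gap 51
t11.7 P -60.5 -234.3 z38.8 F -0.2 -3.9 1.9 yaw 90.10 gap 51
B [-202.3 -451.5] [411. 223.] [118.6  89.2] 88.1 0.0699
B [-109.   -82.3] [239. 172.] [160.1 220.6] 90.01 0.0701
G [ -38.  -442.3] [404. 152.] [58.6 58.3] 64.87
G [-115.7   16.5] [197. 179.] [ 23.7 234.9] 89.73
G [  12.  -377.2] [375. 129.] [23.  42.6] 2.1
G [ 15.2 -79.6] [242. 123.] [156.4  17.3] 90.0
t11.8 P -60.5 -234.1 z38.8 F 0.9 -4.6 2.6 yaw 90.10 gap 51
```

```bash
python3 -m pendant '{"moves": [[[0.15,0,-0.02],[0,0,0]],[[0.3,0,-0.03],[0,0,0]]]}' >/dev/null; python3 chk.py 8 9 && python3 -m pendant '{"moves": [[[0.15,0,-0.02],[0,0,0]]]}' >/dev/null; python3 chk.py 8 9 && python3 -m pendant '{"moves": [[[0.1,0,-0.01],[0,0,0]]]}' >/dev/null;  python3 chk.py 8 9 && python3 -m pendant '{"moves": [[[0.1,0,-0.01],[0,0,0]]]}' >/dev/null;  python3 chk.py 8 9 && python3 -m pendant '{"moves": [[[0.1,0,-0.01],[0,0,0]]]}' >/dev/null;  python3 chk.py 8 9 && python3 -m pendant '{"moves": [[[0.1,0,-0.01],[0,0,0]]]}' >/dev/null;  python3 chk.py 8 9; python3 look.py
```

```text
t11.9 P -60.8 -231.1 z38.8 F 1.2 -3.9 -1.0 yaw 90.10 gap 51
t12.1 P -60.9 -229.4 z38.9 F 1.4 -2.9 -1.3 yaw 90.11 gap 51
t12.2 P -60.9 -228.4 z39.0 F 0.2 -1.9 -1.8 yaw 90.12 gap 52
t12.2 P -60.9 -227.4 z39.2 F 1.2 -2.6 -0.8 yaw 90.12 gap 51
t12.3 P -60.8 -226.5 z39.4 F 0.2 -2.7 -1.6 yaw 90.12 gap 51
t12.4 P -60.7 -225.9 z39.5 F 0.7 -8.9 -2.7 yaw 90.13 gap 52
B [-202.5 -444.8] [408. 223.] [132.1  89.6] 87.72 0.07
B [-109.2  -72.2] [236. 172.] [156.9 221. ] 90.01 0.0703
G [ -38.1 -442.8] [403. 152.] [55.8 59.3] 90.99
G [-115.6   12.6] [197. 179.] [ 30.5 234.8] 90.0
G [  11.8 -371.5] [372. 129.] [23. 54.] 2.1
G [ 15.2 -74. ] [240. 123.] [145.2  17.3] 90.0
t12.5 P -60.7 -226.0 z39.5 F 0.4 -7.1 -3.0 yaw 90.14 gap 51
```

```bash
python3 -m pendant '{"moves": [[[-1.5,0,0],[0,0,0]],[[-2,-1,-4],[0,0,0]],[[-3,-4,-7],[0,0,0]],[[-6,-8,-8],[0,0,0]],[[-9,-12,-8],[0,0,0]],[[-13,-14.2,-8],[0,0,0]],[[-18,-14.2,-8],[0,0,0]],[[-23,-14.2,-8],[0,0,0]],[[-28,-14.2,-8],[0,0,0]],[[-32.2,-14.2,-8],[0,0,0]]]}' >/dev/null;python3 -m pendant '{"moves": [[[0,0,0],[0,0,0]],[[0,0,0],[0,0,0]]]}'>/dev/null
python3 look.py
python3 - <<'E'
from h import *
go(-202,-548,38,90)
p,d=grab_frame("top");W=cloud("top",d)
cv2.imwrite("pics/t2.png",cv2.resize(p[95:270,175:345],None,fx=3.3,fy=3.3,interpolation=2)[:,:,::-1])
E
```

```text
B [-202.2 -444.1] [405. 224.] [133.5  89.3] 87.67 0.0699
B [-109.2 -103.8] [246. 170.] [220.2 220.9] 89.98 0.0701
G [ -37.1 -442.8] [404. 152.] [55.8 57.2] 90.99
G [-115.6   12.6] [197. 179.] [ 30.5 234.9] 90.0
G [  11.7 -200. ] [297. 125.] [397.1  24.5] 90.01
t13.8 P -202.5 -547.9 z119.5 F -0.2 0.7 -0.2 yaw 90.06 gap 51
shift [-0.02  0.06  8.15] turn 0.001 tilt [ 1.e-03 -5.e-04 -1.e+00]
```

View pics/t2.png

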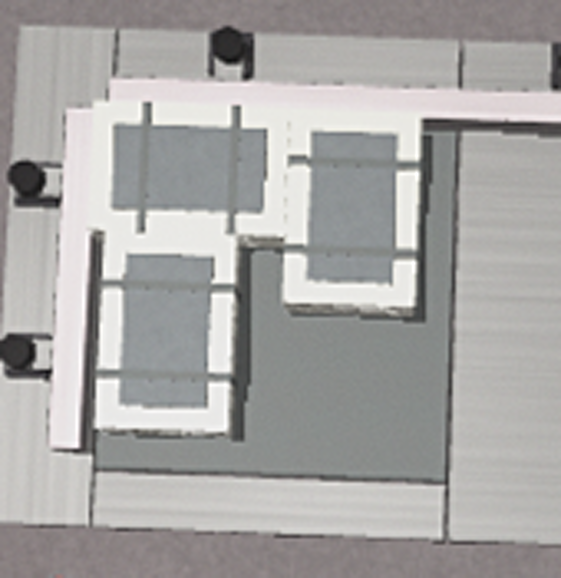

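The picture shows long_bundle at crop (350,205) snug against both the far guide and laid_corner (190,165), which is now on the left guide. laid_near (168,340) still stands off the left guide. cross_bundle is next.

```bash
python3 -m pendant '{"moves": [[[0,0,4],[0,0,0]],[[0,0,7.7],[0,0,0]],[[0,0,8.1],[0,0,0]],[[1,0,8.1],[0,0,0]],[[2,0,8.1],[0,0,0]],[[3,0,8.1],[0,0,0]],[[4,0,8.1],[0,0,0]],[[5.5,0,8.1],[0,0,0]],[[7,0,8.1],[0,0,0]],[[8.5,0,8.1],[0,0,0]]]}' >/dev/null; python3 chk.py 9 12 && python3 -m pendant '{"moves": [[[1.5,0,0],[0,0,0]],[[3,0,0],[0,0,0]],[[4.5,0,0],[0,0,0]],[[6,0,0],[0,0,0]],[[7.5,0,0],[0,0,0]],[[9,0,0],[0,0,0]],[[10,0,0],[0,0,0]]]}' >/dev/null; python3 chk.py 9 12; python3 look.py
```

```text
t14.8 P -200.7 -463.0 z40.2 F -0.0 -5.4 3.4 yaw 90.15 gap 51
t15.5 P -201.5 -362.2 z39.8 F -0.2 -5.1 3.8 yaw 90.17 gap 51
B [-205.5 -272. ] [325. 222.] [108.9  89.5] 90.08 0.0702
B [-109.1 -103.8] [246. 170.] [220.2 220.8] 89.98 0.0702
G [ -38.1 -442.8] [404. 152.] [55.8 59.3] 90.99
G [-115.6   12.6] [197. 179.] [ 30.5 234.8] 90.0
G [  11.2 -200. ] [297. 125.] [397.1  25.4] 90.01
t15.6 P -202.1 -361.1 z39.4 F 0.4 -0.0 0.4 yaw 90.16 gap 51
```

```bash
python3 -m pendant '{"moves": [[[1.5,0,0],[0,0,0]],[[3,0,0],[0,0,0]],[[4.5,0,0],[0,0,0]],[[6,0,0],[0,0,0]],[[7.5,0,0],[0,0,0]],[[9,0,0],[0,0,0]],[[10.2,0,0],[0,0,0]],[[11,0,0],[0,0,0]],[[11.2,0,0],[0,0,0]]]}' >/dev/null; python3 chk.py 9 12
python3 -m pendant '{"moves": [[[-1.5,0,0],[0,0,0]],[[-2,0,-4],[0,0,0]],[[-2,-5,-7],[0,0,0.14]],[[0,-9,-7],[0,0,0.28]],[[4,-11,-7],[0,0,0.42]],[[8,-11,-7],[0,0,0.56]],[[9,-11,-7],[0,0,0.7]],[[9,-11,-7],[0,0,0.84]],[[9,-11,-7],[0,0,0.98]],[[9,-11,-7],[0,0,1.12]]]}' >/dev/null;
python3 -m pendant '{"moves": [[[0,0,0],[0,0,0.14]],[[0,0,0],[0,0,0.28]],[[0,0,0],[0,0,0.42]],[[0,0,0],[0,0,0.45]],[[0,0,0],[0,0,0.45]]]}'>/dev/null
python3 look.py;python3 -c "
from h import *
go(-290,-176,38,0)"
```

```text
t16.4 P -202.6 -250.3 z38.7 F 0.2 -5.8 5.2 yaw 90.17 gap 51
B [-205.4 -172.1] [281. 221.] [131.8  87.1] 90.29 0.0701
B [-109.2 -103.8] [247. 170.] [220.2 220.9] 89.98 0.0702
G [ -37.7 -442.7] [404. 152.] [58.2 58.7] 13.58
G [-115.6   13.7] [197. 179.] [ 28.3 235. ] 90.0
G [  11.9 -200. ] [297. 125.] [397.1  24.1] 90.01
t18.0 P -312.9 -161.2 z108.5 F 0.7 0.0 0.2 yaw 0.34 gap 51
shift [2.29 1.5  7.05] turn 0.0059 tilt [-6.e-04 -2.e-04 -1.e+00]
```

```bash
python3 -m pendant '{"moves": [[[2,1.1,4],[0,0,0]],[[2.3,1.1,7],[0,0,0]],[[2.3,1.1,7],[0,0,0]],[[3.3,1.1,7],[0,0,0]],[[4.3,1.1,7],[0,0,0]],[[5.3,1.1,7],[0,0,0]],[[6.3,1.1,7],[0,0,0]],[[7,1.1,7],[0,0,0]],[[7.4,1.1,7],[0,0,0]]]}' >/dev/null; python3 chk.py 7 9 && python3 -m pendant '{"moves": [[[0.2,0,-0.03],[0,0,0]],[[0.3,0,-0.04],[0,0,0]]]}' >/dev/null; python3 chk.py 7 9 && python3 -m pendant '{"moves": [[[0.15,0,-0.02],[0,0,0]]]}' >/dev/null;  python3 chk.py 7 9 && python3 -m pendant '{"moves": [[[0.1,0,-0.02],[0,0,0]]]}' >/dev/null;  python3 chk.py 7 9 && python3 -m pendant '{"moves": [[[0.1,0,-0.02],[0,0,0]]]}' >/dev/null;  python3 chk.py 7 9;python3 look.py
```

```text
t18.9 P -238.2 -172.0 z38.9 F -4.9 -0.8 4.5 yaw 0.17 gap 51
t19.1 P -235.3 -172.0 z39.0 F -1.3 -0.7 -0.5 yaw 0.17 gap 51
t19.2 P -234.2 -172.0 z39.2 F -1.1 -0.3 -0.8 yaw 0.17 gap 51
t19.3 P -233.1 -172.0 z39.4 F -1.5 -0.0 -1.4 yaw 0.17 gap 51
t19.4 P -232.1 -171.9 z39.6 F -1.9 0.6 -1.6 yaw 0.17 gap 51
B [-107.8 -105.2] [248. 171.] [221.5 220.7] 91.07 0.0701
G [ -38.6 -442.6] [403. 152.] [57.6 59.4] 64.87
G [-115.7   12.6] [197. 179.] [ 30.5 235.1] 90.0
G [  11.7 -200. ] [297. 125.] [397.1  24.5] 90.01
t19.4 P -231.9 -171.9 z39.7 F -0.6 0.0 -0.6 yaw 0.17 gap 51
```

```bash
python3 -m pendant '{"moves": [[[0.15,0,-0.02],[0,0,0]],[[0.25,0,-0.02],[0,0,0]]]}' >/dev/null; python3 chk.py 5 9 && python3 -m pendant '{"moves": [[[0.1,0,-0.01],[0,0,0]]]}' >/dev/null;  python3 chk.py 5 9 && python3 -m pendant '{"moves": [[[0.07,0,-0.01],[0,0,0]]]}' >/dev/null;  python3 chk.py 5 9 && python3 -m pendant '{"moves": [[[0.07,0,-0.01],[0,0,0]]]}' >/dev/null;  python3 chk.py 5 9 && python3 -m pendant '{"moves": [[[0.07,0,-0.01],[0,0,0]]]}' >/dev/null;  python3 chk.py 5 9 && python3 -m pendant '{"moves": [[[0.07,0,-0.01],[0,0,0]]]}' >/dev/null;  python3 chk.py 5 9
```

```text
t19.6 P -229.5 -171.9 z39.9 F -1.8 -0.3 -1.8 yaw 0.16 gap 51
t19.8 P -228.6 -171.9 z40.0 F -3.5 -0.2 -1.4 yaw 0.16 gap 52
t19.9 P -228.5 -172.0 z39.9 F -3.3 -0.7 -2.1 yaw 0.16 gap 51
t19.9 P -227.9 -172.0 z40.0 F -3.2 -1.0 -2.0 yaw 0.16 gap 52
t20.1 P -227.4 -172.0 z40.0 F -4.7 0.2 -2.1 yaw 0.16 gap 51
t20.1 P -227.3 -172.0 z39.9 F -6.3 1.2 -1.8 yaw 0.16 gap 51
```

```bash
python3 -m pendant '{"moves": [[[-1.2,0,0],[0,0,0]],[[-2,0,-3],[0,0,0]],[[-2,1,-7],[0,0,-0.14]],[[-2,5,-7],[0,0,-0.28]],[[-2,9,-7],[0,0,-0.42]],[[0,10.6,-7],[0,0,-0.56]],[[4,10.6,-7],[0,0,-0.7]],[[5.2,10.6,-7],[0,0,-0.84]],[[5.2,10.6,-7],[0,0,-0.98]],[[5.2,10.6,-7],[0,0,-1.12]]]}' >/dev/null;
python3 -m pendant '{"moves": [[[0,0,0],[0,0,-0.14]],[[0,0,0],[0,0,-0.28]],[[0,0,0],[0,0,-0.42]],[[0,0,0],[0,0,-0.45]],[[0,0,0],[0,0,-0.45]]]}'>/dev/null
python3 look.py; python3 -c "
from h import *
go(-176,-278,38,90)"
```

```text
B [-108.6 -107.8] [251. 180.] [227.1 221.5] 90.67 0.0702
G [ -35.8 -445.7] [404. 152.] [58.4 52. ] 30.5
G [-115.6   12.6] [197. 179.] [ 30.5 234.9] 90.0
G [  11.6 -200. ] [296. 125.] [397.1  24.6] 90.01
t21.7 P -173.2 -277.8 z110.7 F 0.2 0.0 0.3 yaw 90.06 gap 51
shift [-0.02 -0.29  7.27] turn 0.0011 tilt [-2.0e-04  1.6e-03 -1.0e+00]
```

```bash
python3 -m pendant '{"moves": [[[0,-0.3,4],[0,0,0]],[[0,-0.3,7],[0,0,0]],[[0,-0.3,7.2],[0,0,0]],[[1,-0.3,7.2],[0,0,0]],[[2,-0.3,7.2],[0,0,0]],[[2.6,-0.3,7.2],[0,0,0]],[[3,-0.3,7.2],[0,0,0]],[[3.3,-0.3,7.18],[0,0,0]],[[3.6,-0.3,7.15],[0,0,0]]]}' >/dev/null; python3 chk.py 8 9 && python3 -m pendant '{"moves": [[[0.2,0,-0.02],[0,0,0]],[[0.4,0,-0.04],[0,0,0]]]}' >/dev/null; python3 chk.py 8 9 && python3 -m pendant '{"moves": [[[0.2,0,-0.02],[0,0,0]],[[0.4,0,-0.03],[0,0,0]]]}' >/dev/null;  python3 chk.py 8 9 && python3 -m pendant '{"moves": [[[0.15,0,-0.02],[0,0,0]]]}' >/dev/null;  python3 chk.py 8 9 && python3 -m pendant '{"moves": [[[0.15,0,-0.01],[0,0,0]]]}' >/dev/null;  python3 chk.py 8 9
```

```text
t22.6 P -175.8 -241.7 z39.7 F -0.0 -3.6 2.8 yaw 90.14 gap 51
t22.8 P -176.2 -237.9 z39.7 F 1.0 -6.9 5.4 yaw 90.12 gap 51
t23.0 P -176.5 -233.9 z39.7 F 0.3 -5.3 1.6 yaw 90.11 gap 51
t23.1 P -176.7 -232.3 z39.7 F 0.5 -3.8 -0.8 yaw 90.10 gap 51
t23.2 P -176.9 -230.7 z39.8 F 0.8 -3.8 -0.0 yaw 90.10 gap 51
```

```bash
python3 -m pendant '{"moves": [[[0.15,0,-0.02],[0,0,0]],[[0.2,0,-0.02],[0,0,0]]]}' >/dev/null; python3 chk.py 8 8 && python3 -m pendant '{"moves": [[[0.1,0,-0.02],[0,0,0]]]}' >/dev/null; python3 chk.py 8 8 && python3 -m pendant '{"moves": [[[0.08,0,-0.01],[0,0,0]]]}' >/dev/null;  python3 chk.py 8 8 && python3 -m pendant '{"moves": [[[0.08,0,-0.01],[0,0,0]]]}' >/dev/null;  python3 chk.py 8 8 && python3 -m pendant '{"moves": [[[0.08,0,-0.01],[0,0,0]]]}' >/dev/null;  python3 chk.py 8 8 && python3 -m pendant '{"moves": [[[0.08,0,-0.01],[0,0,0]]]}' >/dev/null;  python3 chk.py 8 8; python3 look.py
```

```text
t23.4 P -177.1 -228.5 z39.8 F 0.1 -2.7 -1.1 yaw 90.12 gap 51
t23.5 P -177.0 -227.7 z40.0 F 0.2 -1.4 -2.2 yaw 90.12 gap 51
t23.6 P -177.0 -226.9 z40.2 F 0.5 -2.4 -2.0 yaw 90.12 gap 51
t23.7 P -176.9 -226.1 z40.4 F -1.0 -4.4 -2.6 yaw 90.13 gap 51
t23.8 P -177.1 -225.9 z40.4 F -0.6 -12.6 -2.7 yaw 90.15 gap 51
t23.8 P -177.1 -225.9 z40.4 F -0.6 -12.6 -2.7 yaw 90.15 gap 51
B [-108.9 -103.5] [248. 171.] [220.4 223.3] 89.79 0.0702
G [ -38.2 -442.8] [403. 152.] [57.6 58.3] 64.91
G [-115.6   11.4] [196. 182.] [ 33.1 235.1] 90.06
G [  11.8 -200. ] [297. 125.] [397.1  24.2] 90.01
t23.9 P -177.1 -225.9 z40.4 F -0.2 -7.1 -2.5 yaw 90.14 gap 51
```

```bash
python3 -m pendant '{"moves": [[[-1.2,0,0],[0,0,0]],[[-2,0,-3],[0,0,0]],[[-2,-4,-7],[0,0,0.14]],[[0,-8,-7],[0,0,0.28]],[[3,-11.5,-7],[0,0,0.42]],[[7,-11.5,-7],[0,0,0.56]],[[11,-11.5,-7],[0,0,0.7]],[[15,-11.5,-7],[0,0,0.84]],[[18.5,-11.5,-7],[0,0,0.98]],[[18.5,-11.5,-7],[0,0,1.12]]]}' >/dev/null;
python3 -m pendant '{"moves": [[[0,0,0],[0,0,0.14]],[[0,0,0],[0,0,0.28]],[[0,0,0],[0,0,0.42]],[[0,0,0],[0,0,0.45]],[[0,0,0],[0,0,0.45]]]}'>/dev/null
python3 look.py
python3 - <<'E'
from h import *
go(-265,-39,38,0)
p,d=grab_frame("top")
cv2.imwrite("pics/t3.png",cv2.resize(p[95:270,175:345],None,fx=3.3,fy=3.3,interpolation=2)[:,:,::-1])
E
```

```text
B [-109.1 -103.5] [251. 176.] [220.8 222.8] 90.05 0.0701
G [ -38.2 -442.8] [404. 152.] [57.6 58.3] 65.11
G [-100.2   18.6] [196. 172.] [ 18.5 204.2] 89.97
G [  12. -200.] [296. 125.] [397.1  23.9] 90.01
t25.4 P -291.9 -40.7 z110.7 F -0.4 -0.2 0.8 yaw 1.92 gap 51
shift [ 2.69 -0.08  7.27] turn 0.0335 tilt [ 3.e-04 -3.e-04 -1.e+00]
```

View pics/t3.png

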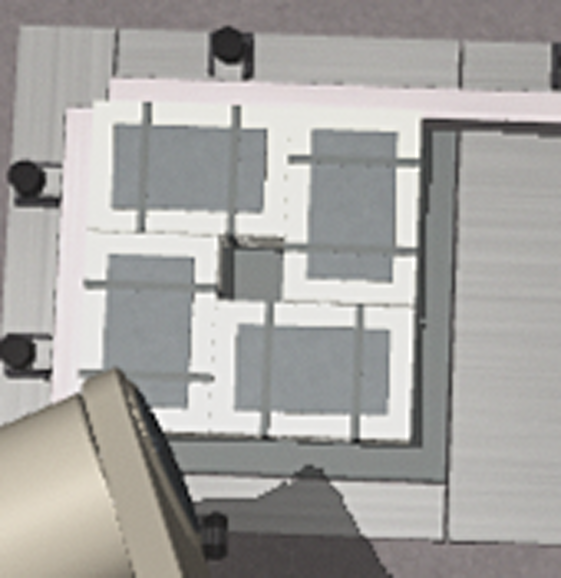

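The pinwheel is nearly closed in this view, with the hole at crop (250,265). A thin line remains between laid_corner and laid_near at y≈232, and another between long_bundle and cross_bundle at y≈300. I'll press laid_near, then cross_bundle, gently away from the robot.

```bash
python3 -m pendant '{"moves": [[[2,0.5,3],[0,0,0.0335]],[[2.5,0.5,6.5],[0,0,0.0335]],[[2.7,0.5,7.2],[0,0,0.0335]],[[2.7,0.5,7.2],[0,0,0.0335]],[[3.7,0.5,7.2],[0,0,0.0335]],[[4.7,0.5,7.2],[0,0,0.0335]],[[5.3,0.5,7.2],[0,0,0.0335]],[[5.6,0.5,7.15],[0,0,0.0335]]]}' >/dev/null; python3 chk.py 5 9 && python3 -m pendant '{"moves": [[[0.2,0,-0.02],[0,0,0]],[[0.3,0,-0.03],[0,0,0]]]}' >/dev/null; python3 chk.py 5 9 && python3 -m pendant '{"moves": [[[0.08,0,-0.02],[0,0,0]]]}' >/dev/null; python3 chk.py 5 9 && python3 -m pendant '{"moves": [[[0.08,0,-0.01],[0,0,0]]]}' >/dev/null; python3 chk.py 5 9 && python3 -m pendant '{"moves": [[[0.08,0,-0.01],[0,0,0]]]}' >/dev/null; python3 chk.py 5 9 && python3 -m pendant '{"moves": [[[0.08,0,-0.01],[0,0,0]]]}' >/dev/null; python3 chk.py 5 9
```

```text
t26.2 P -234.4 -43.6 z40.0 F 0.0 -0.2 0.3 yaw -0.18 gap 51
t26.4 P -232.8 -44.0 z39.5 F -0.6 0.1 0.5 yaw -0.18 gap 51
t26.6 P -232.3 -44.0 z39.6 F -0.1 0.2 0.2 yaw -0.18 gap 51
t26.6 P -231.5 -44.0 z39.6 F 0.3 0.2 -0.3 yaw -0.17 gap 51
t26.8 P -230.7 -44.0 z39.7 F -0.3 0.1 -0.4 yaw -0.17 gap 51
t26.9 P -229.8 -44.0 z39.8 F -0.0 -0.6 0.3 yaw -0.17 gap 51
```

```bash
python3 -m pendant '{"moves": [[[0.08,0,0],[0,0,0]]]}' >/dev/null; python3 chk.py 4.5 9 && python3 -m pendant '{"moves": [[[0.08,0,0],[0,0,0]]]}' >/dev/null; python3 chk.py 4.5 9 && python3 -m pendant '{"moves": [[[0.08,0,-0.01],[0,0,0]]]}' >/dev/null; python3 chk.py 4.5 9 && python3 -m pendant '{"moves": [[[0.06,0,-0.01],[0,0,0]]]}' >/dev/null; python3 chk.py 4.5 9 && python3 -m pendant '{"moves": [[[0.06,0,-0.01],[0,0,0]]]}' >/dev/null; python3 chk.py 4.5 9 && python3 -m pendant '{"moves": [[[0.06,0,-0.01],[0,0,0]]]}' >/dev/null; python3 chk.py 4.5 9 && python3 -m pendant '{"moves": [[[0.06,0,-0.01],[0,0,0]]]}' >/dev/null; python3 chk.py 4.5 9
```

```text
t26.9 P -229.2 -44.0 z39.8 F -2.8 1.9 1.8 yaw -0.18 gap 51
t27.1 P -228.9 -44.1 z39.8 F -4.3 0.7 2.8 yaw -0.17 gap 52
t27.1 P -228.2 -44.1 z39.8 F -6.1 1.5 3.9 yaw -0.17 gap 51
t27.1 P -228.2 -44.1 z39.8 F -6.1 1.5 3.9 yaw -0.17 gap 51
t27.1 P -228.2 -44.1 z39.8 F -6.1 1.5 3.9 yaw -0.17 gap 51
t27.1 P -228.2 -44.1 z39.8 F -6.1 1.5 3.9 yaw -0.17 gap 51
t27.1 P -228.2 -44.1 z39.8 F -6.1 1.5 3.9 yaw -0.17 gap 51
```

```bash
python3 -m pendant '{"moves": [[[0.04,0,-0.04],[0,0,0]]]}' >/dev/null; python3 chk.py 7 9 && python3 -m pendant '{"moves": [[[0.06,0,-0.03],[0,0,0]]]}' >/dev/null; python3 chk.py 7 9 && python3 -m pendant '{"moves": [[[0.06,0,-0.02],[0,0,0]]]}' >/dev/null; python3 chk.py 7 9 && python3 -m pendant '{"moves": [[[0.05,0,-0.01],[0,0,0]]]}' >/dev/null; python3 chk.py 7 9 && python3 -m pendant '{"moves": [[[0.05,0,-0.01],[0,0,0]]]}' >/dev/null; python3 chk.py 7 9 && python3 -m pendant '{"moves": [[[0.04,0,-0.01],[0,0,0]]]}' >/dev/null; python3 chk.py 7 9; python3 look.py
```

```text
t27.2 P -227.7 -44.1 z40.1 F -3.5 0.8 -1.5 yaw -0.17 gap 51
t27.4 P -227.3 -44.2 z40.3 F -4.8 2.4 -2.0 yaw -0.17 gap 51
t27.4 P -227.3 -44.3 z40.3 F -7.7 2.6 -1.9 yaw -0.17 gap 51
t27.4 P -227.3 -44.3 z40.3 F -7.7 2.6 -1.9 yaw -0.17 gap 51
t27.4 P -227.3 -44.3 z40.3 F -7.7 2.6 -1.9 yaw -0.17 gap 51
t27.4 P -227.3 -44.3 z40.3 F -7.7 2.6 -1.9 yaw -0.17 gap 51
B [-108.6 -104. ] [255. 171.] [220.3 223.6] 89.97 0.07
G [ -38.1 -441.6] [403. 152.] [58.  59.3] 90.71
G [-64.4  18.6] [197. 156.] [ 18.6 132.4] 90.05
G [  11.6 -200. ] [297. 125.] [397.1  24.7] 90.01
t27.5 P -227.4 -44.3 z40.3 F -6.8 1.9 -0.8 yaw -0.17 gap 51
```

```bash
python3 -m pendant '{"moves": [[[-1.2,0,0],[0,0,0]],[[-2,2,0],[0,0,0]],[[-2,6,0],[0,0,0]],[[-2,10,0],[0,0,0]],[[-2,10.8,0],[0,0,0]],[[-1,10.8,0],[0,0,0]],[[-0.5,10.8,0],[0,0,0]],[[-0.35,10.8,0],[0,0,0]]]}' >/dev/null; python3 chk.py 5 9 && python3 -m pendant '{"moves": [[[0.08,0,0],[0,0,0]]]}' >/dev/null; python3 chk.py 5 9 && python3 -m pendant '{"moves": [[[0.08,0,-0.01],[0,0,0]]]}' >/dev/null; python3 chk.py 5 9 && python3 -m pendant '{"moves": [[[0.08,0,-0.01],[0,0,0]]]}' >/dev/null; python3 chk.py 5 9 && python3 -m pendant '{"moves": [[[0.06,0,-0.01],[0,0,0]]]}' >/dev/null; python3 chk.py 5 9 && python3 -m pendant '{"moves": [[[0.06,0,-0.02],[0,0,0]]]}' >/dev/null; python3 chk.py 5 9 && python3 -m pendant '{"moves": [[[0.06,0,-0.02],[0,0,0]]]}' >/dev/null; python3 chk.py 5 9
```

```text
t28.3 P -228.4 -151.0 z41.0 F -1.9 -0.3 0.6 yaw -0.14 gap 51
t28.4 P -228.4 -151.0 z40.8 F -0.9 -0.2 1.0 yaw -0.12 gap 51
t28.5 P -228.3 -151.2 z40.8 F -2.1 0.9 -0.4 yaw -0.12 gap 51
t28.6 P -227.6 -151.5 z40.9 F -1.1 0.8 -0.8 yaw -0.12 gap 51
t28.7 P -227.3 -151.8 z40.9 F -3.8 1.0 -1.2 yaw -0.15 gap 51
t28.8 P -227.4 -151.9 z40.9 F -6.3 2.9 -1.9 yaw -0.16 gap 51
t28.8 P -227.4 -151.9 z40.9 F -6.3 2.9 -1.9 yaw -0.16 gap 51
```

```bash
python3 -m pendant '{"moves": [[[-1.2,0,0],[0,0,0]],[[-2,0,-3],[0,0,0]],[[-2,2,-7],[0,0,-0.14]],[[-2,6,-7],[0,0,-0.28]],[[-2,10,-7],[0,0,-0.42]],[[0,12,-7],[0,0,-0.56]],[[4,12,-7],[0,0,-0.7]],[[4.9,12,-7],[0,0,-0.84]],[[4.9,12,-7],[0,0,-0.98]],[[4.9,12,-7],[0,0,-1.12]]]}' >/dev/null;
python3 -m pendant '{"moves": [[[0,0,0],[0,0,-0.14]],[[0,0,0],[0,0,-0.28]],[[0,0,0],[0,0,-0.42]],[[0,0,0],[0,0,-0.45]],[[0,0,0],[0,0,-0.45]]]}'>/dev/null
python3 look.py; python3 -c "
from h import *
go(-176,-235,40,90)"
```

```text
B [-107.6 -103.9] [250. 176.] [220.  221.9] 90.08 0.0701
G [ -37.3 -443.5] [404. 152.] [58.4 56.6] 27.33
G [-115.6   14.7] [196. 181.] [ 26.3 235. ] 90.06
G [  11.9 -200. ] [297. 125.] [397.1  24.4] 89.95
t30.4 P -177.4 -272.1 z111.6 F 1.2 0.1 -0.3 yaw 89.71 gap 51
shift [3.72 0.11 7.16] turn -0.0051 tilt [-2.e-04  9.e-04 -1.e+00]
```

```bash
python3 -m pendant '{"moves": [[[0,0.1,4],[0,0,-0.005]],[[0,0.1,7],[0,0,-0.005]],[[1,0.1,7.1],[0,0,-0.005]],[[2,0.1,7.1],[0,0,-0.005]],[[3,0.1,7.1],[0,0,-0.005]],[[3.6,0.1,7.1],[0,0,-0.005]],[[4.1,0.1,7.1],[0,0,-0.005]],[[4.3,0.1,7.1],[0,0,-0.005]]]}' >/dev/null; python3 chk.py 8 6 && python3 -m pendant '{"moves": [[[0.1,0,0],[0,0,0]]]}' >/dev/null; python3 chk.py 8 6 && python3 -m pendant '{"moves": [[[0.08,0,-0.01],[0,0,0]]]}' >/dev/null; python3 chk.py 8 6 && python3 -m pendant '{"moves": [[[0.07,0,-0.01],[0,0,0]]]}' >/dev/null;  python3 chk.py 8 6 && python3 -m pendant '{"moves": [[[0.07,0,-0.01],[0,0,0]]]}' >/dev/null;  python3 chk.py 8 6 && python3 -m pendant '{"moves": [[[0.05,0,-0.01],[0,0,0]]]}' >/dev/null;  python3 chk.py 8 6 && python3 -m pendant '{"moves": [[[0.05,0,-0.01],[0,0,0]]]}' >/dev/null;  python3 chk.py 8 6
```

```text
t31.1 P -175.7 -228.4 z41.1 F 0.0 0.5 0.3 yaw 90.10 gap 52
t31.2 P -175.9 -227.9 z40.8 F -0.7 -0.9 -0.2 yaw 90.09 gap 51
t31.4 P -176.1 -227.4 z40.6 F 0.5 0.3 -0.0 yaw 90.06 gap 51
t31.4 P -176.2 -226.8 z40.6 F -0.6 -3.0 0.2 yaw 90.05 gap 51
t31.6 P -176.2 -226.2 z40.6 F 0.2 -2.8 -0.7 yaw 90.05 gap 51
t31.6 P -176.2 -225.9 z40.7 F 0.6 -7.9 -0.9 yaw 90.06 gap 51
t31.6 P -176.2 -225.9 z40.7 F 0.6 -7.9 -0.9 yaw 90.06 gap 51
```

```bash
python3 -m pendant '{"moves": [[[-1.2,0,0],[0,0,0]],[[-1.5,4,0],[0,0,0]],[[-1.5,8,0],[0,0,0]],[[-1.5,11.5,0],[0,0,0]],[[-1.5,11.5,0],[0,0,0]],[[-0.8,11.5,0],[0,0,0]],[[-0.45,11.5,0],[0,0,0]],[[-0.3,11.5,0],[0,0,0]]]}' >/dev/null; python3 chk.py 8 6 && python3 -m pendant '{"moves": [[[0.1,0,0],[0,0,0]]]}' >/dev/null; python3 chk.py 8 6 && python3 -m pendant '{"moves": [[[0.08,0,-0.01],[0,0,0]]]}' >/dev/null; python3 chk.py 8 6 && python3 -m pendant '{"moves": [[[0.07,0,-0.01],[0,0,0]]]}' >/dev/null;  python3 chk.py 8 6 && python3 -m pendant '{"moves": [[[0.07,0,-0.01],[0,0,0]]]}' >/dev/null;  python3 chk.py 8 6 && python3 -m pendant '{"moves": [[[0.05,0,-0.01],[0,0,0]]]}' >/dev/null;  python3 chk.py 8 6 && python3 -m pendant '{"moves": [[[0.05,0,-0.01],[0,0,0]]]}' >/dev/null;  python3 chk.py 8 6
```

```text
t32.5 P -62.5 -227.8 z40.6 F 0.1 0.3 0.6 yaw 90.09 gap 51
t32.5 P -62.0 -227.0 z40.8 F -0.1 -0.3 0.6 yaw 90.09 gap 51
t32.6 P -61.6 -226.3 z41.0 F -0.8 -0.0 0.3 yaw 90.08 gap 52
t32.8 P -61.5 -226.0 z41.1 F -0.2 -4.0 -0.4 yaw 90.08 gap 51
t32.9 P -61.5 -225.9 z41.1 F -0.6 -8.8 -0.0 yaw 90.09 gap 51
t32.9 P -61.5 -225.9 z41.1 F -0.6 -8.8 -0.0 yaw 90.09 gap 51
t32.9 P -61.5 -225.9 z41.1 F -0.6 -8.8 -0.0 yaw 90.09 gap 51
```

```bash
python3 -m pendant '{"moves": [[[-1.2,0,0],[0,0,0]],[[-2,0,-3],[0,0,0]],[[-2,-3,-7],[0,0,0]],[[-4,-8,-11],[0,0,0]],[[-7,-12,-13],[0,0,0]],[[-10,-16,-13],[0,0,0]],[[-14,-19,-13],[0,0,0]],[[-17,-19,-13],[0,0,0]],[[-17,-19,-13],[0,0,0]],[[-17,-19,-13],[0,0,0]]]}' >/dev/null
python3 look.py
python3 - <<'E'
from h import *
p,d=grab_frame("top")
cv2.imwrite("pics/t4.png",cv2.resize(p[100:260,175:345],None,fx=3.7,fy=3.7,interpolation=2)[:,:,::-1])
p,d=grab_frame("scene");cv2.imwrite("pics/s4.png",cv2.resize(p[180:310,90:390],None,fx=2.6,fy=2.6)[:,:,::-1])
E
```

```text
B [-107.7 -103.7] [250. 176.] [220.  221.8] 90.05 0.0701
G [ -37.9 -442.3] [403. 152.] [58.6 58.3] 64.91
G [-115.5   18.8] [196. 180.] [234.9  22.4] 1.22
G [  11.9 -200. ] [297. 125.] [397.1  24.1] 90.01
t33.9 P -250.9 -395.6 z171.2 F 0.3 0.3 -0.2 yaw 89.97 gap 51
```

View pics/t4.png

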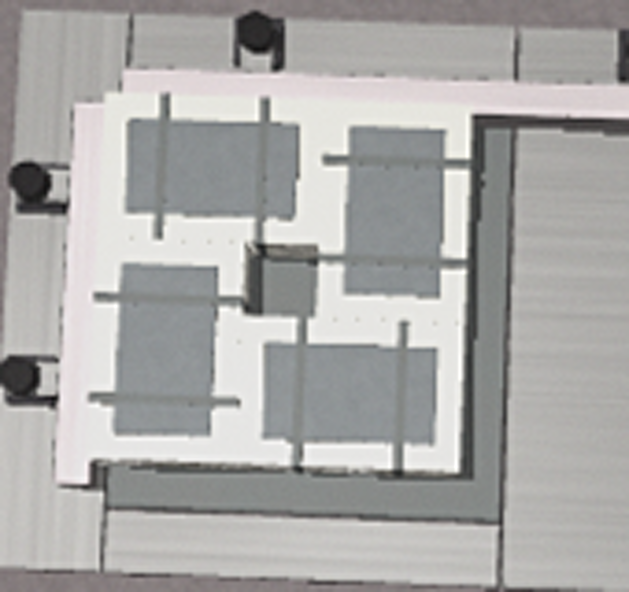

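View pics/s4.png

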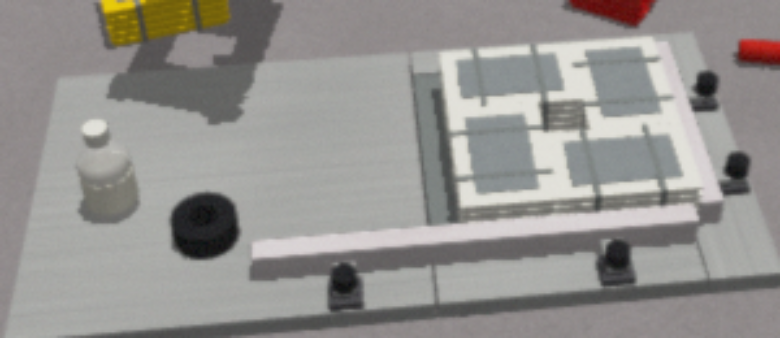

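Both views show one closed, square layer (220.0 × 221.8 mm by mask), flush on both guides. The central hole is at crop (283,280), and the spool and bottle are where they were. Handing in.

```bash
python3 -c "
from plant import *
print(close_job())"
```

```text
the job is handed in; nothing more can be done
None
```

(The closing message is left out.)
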